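# Make up two gift sets in die-cut trays

## Task

Make up the two gift sets from the stock on the table, each piece down in the cut-out of the tray insert that is made for it: in the tray with two round cut-outs, the low candle jar and the large soap rose; in the tray with the oblong cut-out, the tall candle jar and the cream card box, with the small soap rose set upright on the middle of that box's lid. Leave everything standing upright and at rest, and do not disturb the hand stamp that stands between the trays.

Things in the scene. Friction and masses are not known exactly. Their poses are not given: they have to be found in the camera images.
- round_tray: Fixed low brown card gift tray, 108 x 214 x 15 mm, left or right of the middle; origin at the centre of its underside, y along it, x across, z up. Insert top at 14 mm, cut-outs 10 mm deep, grey floors at z = 4 mm, all at x = 0: a round one of diameter 76 mm at y = +52 mm (for the low jar) and a smaller round one of diameter 56 mm at y = -54 mm (for the large rose).
- oblong_tray: Fixed low brown card gift tray, 108 x 214 x 15 mm, left or right of the middle; origin at the centre of its underside, y along it, x across, z up. Insert top at 14 mm, cut-outs 10 mm deep, grey floors at z = 4 mm, all at x = 0: a round one of diameter 74 mm at y = +54 mm (for the tall jar) and an oblong one at y = -47 mm, 68 mm across and 82 mm along the tray (for the card box, long side along the tray).
- low_jar: Low round candle jar with a plum-coloured filling and a grey tin lid, 60 mm in diameter and 60 mm high; glass body from 0 to 52 mm, grip it there, with the pads about 36 mm above its foot; 0.22 kg. Origin at the centre of its underside, z up. Loose.
- tall_jar: Tall slim candle jar with a dark brown filling and a brass-coloured lid, 56 mm in diameter and 78 mm high; body from 0 to 67 mm, grip it there, about 42 mm above its foot; 0.22 kg. Origin at the centre of its underside, z up. Loose.
- card_box: Closed cream card box, 51 mm (its x) by 65 mm (its y) by 36 mm high; grip it across the 51 mm near the top, the fingertips 12 to 16 mm above its underside so that they clear the tray's insert. About 0.05 kg. Origin at the centre of its underside, z up. Loose; the lid does not come off.
- large_rose: Large soap rose head, dusty pink, 59 mm across and 37 mm high; its foot is 27 mm across and it widens like a bowl up to its widest band, 22 to 27 mm above the foot; pinch it gently there, the fingertips 12 to 15 mm above the foot. 0.02 kg. Origin at the centre of its underside, z up. Loose.
- small_rose: Small soap rose head, crimson, 48 mm across and 30 mm high; same form, foot 22 mm across, widest band 18 to 22 mm above the foot; pinch it gently there. 0.02 kg. Origin at the centre of its underside, z up. Loose.
- stamp: Wood-handled hand stamp standing upright between the trays, foot 29 x 43 mm, 75 mm high; origin at the centre of its underside. Loose; not to be disturbed.
Mind the look-alikes: they are no part of the job. Leave any orange or turquoise look-alike of the tall_jar alone. Leave any purple look-alike of the low_jar alone.

How it is judged:
By the outcome, as a careful person would: the job done as asked, in the order asked, and still so for the second after the job is handed in, with the robot touching nothing.
It also fails if it takes over 112 s, if anything falls off the work surface, if the arm or the gripper's body presses on something with over 40 N, if the wrist force passes 120 N, or if a joint passes its speed limit or range.

## Robot

A 6-joint arm with a two-finger parallel gripper is mounted at the origin on a cart in front of the work surface, level with it; the furniture and walls round the work are solid. World frame = base frame: x ahead of the robot, y to its left, z up, the work surface at z = 0. Lengths are in m, angles in rad, forces in N, time in s.
With the tool pointing down it reaches from about 0.2 to 0.875 m from the base axis. Payload 3.4 kg.
Tool frame: the origin (TCP) lies between the finger pads; the fingertips stand 25 mm ahead of it and the grasp point (between the pads) lies 6 mm ahead of it (r.nose_length is the z of the fingertips in the tool frame, in m); z points along the fingers, x is the direction in which the jaws open and shut, and the axes are right-handed (so a half turn about z gives the same grasp; the last joint's range is limited). The gripper opens to 94 mm and grips with 3 to 60 N. Pads are 16 mm wide; open, the fingers measure 119 mm over their backs; the gripper's body (75 mm by 177 mm) begins 78 mm behind the grasp point.
Start: joints at [-1.241, 0.276, 1.505, -0, 1.361, -0.121], TCP at [0.251, -0.518, 0.197] pointing down, gripper open.
Joint ranges: [-2.89, 2.89], [-0.75, 2.08], [0.22, 2.7], [-1.18, 4.32], [0.11, 2.71], [-2.7, 2.7]. Speed limits (rad/s): [2.57, 2.57, 3.14, 3.14, 3.14, 3.14].

## Interface

Orientations are given as a unit quaternion [w, x, y, z].
In Python, from plant import r, gripper_to, inverse_kinematics, vision, models, telemetry gives the robot as it stands. Calls block until the motion is done:
- r.move_to(position, orientation): joint-space move of the TCP to a pose.
- r.move_l(position, rot=None, vel=0.15, guard=None): straight line of the TCP; rot=None keeps the orientation; vel is the mean speed in m/s. With guard (N) it stops when the force on the tool has changed by that much, and returns True; else False.
- r.movej(angles): joint-space move.
- gripper_to(opening, f_grip=None): finger opening in m; f_grip is the grip in N (None keeps the last); returns when the fingers have stopped.
- r.hold(seconds).
- inverse_kinematics(position, orientation): joint angles nearest the present ones, or None.
- vision.snapshot(name): name is "scene" or "top" or "wrist"; returns the picture (420x560x3 uint8, red, green, blue); there is no depth.
- vision.get_calibration(name): a dict with "fx", "fy", "cx", "cy" (pixels), "D" ([k1, k2, p1, p2, k3] as OpenCV has them; the pictures are not rectified), "position" and "orientation" of the camera in the world. Camera axes: x right, y down, z forward; pixel columns grow to the right and rows downward; lengths in m; the calibration is good to about 2 mm. A picture is of the moment at which its call begins: read the wrist's pose just before it. get_calibration takes no time and is no camera call; for the wrist camera it gives the pose at the moment of the call.
A pose or a line that the arm cannot do raises r.PlanningError and nothing moves.
- r.sign_off(): hands the job in, once; it reports no verdict.
Trained networks look in the newest picture that a camera, given by its name, has taken for a name from the list of things; names that differ only in an ending like _2 or _b are one class to them, and where a whole thing is asked for, a point or a joint stands for the part that bears it (a point fixed in the world has none). Each returns a list of dicts, best first, with "score" (0 to 1); they miss things now and then, are a little off and sometimes report something else, mostly with a low value. They report only what shows in the picture. A call takes as long as a camera call. They do not tell look-alikes from the thing itself.
- models.boxes_of(thing, camera): "at" ([x, y, z] in m, in world coordinates, good to about 4 mm: the middle of the surface that is visible of it).
- models.regions_of(thing, camera): "pixels" (420x560 bool, what is visible of it).
- models.mark_of(thing, camera): "at" ([x, y, z] in m, in world coordinates, good to about 4 mm: a listed point, or the origin of a listed thing).
Readings, each from a call of its own:
- telemetry.current_t(): time.
- telemetry.current_joints(): joint angles.
- telemetry.current_dq(): joint speeds.
- telemetry.current_joint_efforts(): joint torques, N m.
- telemetry.current_ee_pos(): TCP position.
- telemetry.current_tool_rot(): TCP orientation.
- telemetry.current_wrist_force(): force on the tool from outside, world axes, zero at the start.
- telemetry.current_torque(): the same for the moment, N m.
- telemetry.current_opening(): finger opening in m.
Only numpy, scipy, OpenCV 4.12 (cv2) and the standard library are available. Lean on these libraries where they do the work, as an engineer would, in place of code of your own. Each camera call takes 0.05 s, during which the arm holds its last target.

## Working session

There is one attempt and no reset: what is moved stays moved. The work goes in short steps, each a Python script; the robot and the scene stay as the last script left them, time stands still between calls to the robot, and variables do not carry over. Pictures are saved under pics/ and viewed, and the job is handed in when it is done.

```bash
ls; mkdir -p pics; python3 - <<'E'
from plant import r, gripper_to, inverse_kinematics, vision, models, telemetry
import cv2
for n in ["scene","top"]:
    im=vision.snapshot(n); cv2.imwrite(f"pics/{n}0.png",im[:,:,::-1])
    for t in ["round_tray","oblong_tray","low_jar","tall_jar","card_box","large_rose","small_rose","stamp"]:
        print(n,t,[([round(float(v),3) for v in d["at"]],round(float(d["score"]),2)) for d in models.mark_of(t,n)])
    print(vision.get_calibration(n))
print(telemetry.current_t(), telemetry.current_tool_rot())
E
```

```text
pics
scene round_tray [([0.47, -0.173, -0.001], 0.96)]
scene oblong_tray [([0.445, 0.206, 0.001], 0.75)]
scene low_jar [([0.346, -0.301, -0.002], 0.73), ([0.64, -0.016, 0.001], 0.71), ([0.653, -0.242, -0.001], 0.4)]
scene tall_jar [([0.632, 0.252, 0.003], 0.89), ([0.731, -0.113, -0.0], 0.78), ([0.691, 0.369, -0.002], 0.59)]
scene card_box [([0.652, 0.119, -0.002], 0.97)]
scene large_rose [([0.444, 0.203, 0.003], 0.73)]
scene small_rose [([0.65, -0.245, -0.003], 0.42), ([0.652, 0.12, -0.004], 0.21)]
scene stamp [([0.508, -0.001, -0.001], 0.54)]
{'fx': 443.71235950112225, 'fy': 443.71235950112225, 'cx': 273.98313194559785, 'cy': 210.3692975620022, 'D': array([-0.07737133,  0.        ,  0.        ,  0.        ,  0.        ]), 'position': array([-0.05548231,  0.91134925,  0.80110504]), 'orientation': array([ 0.14114193, -0.25162723,  0.85083335, -0.43914155])}
top round_tray [([0.47, -0.176, -0.001], 0.59)]
top oblong_tray [([0.446, 0.208, 0.008], 0.87)]
top low_jar [([0.345, -0.306, 0.003], 0.79), ([0.637, -0.018, -0.001], 0.68)]
top tall_jar [([0.736, -0.112, 0.0], 0.98), ([0.691, 0.369, -0.003], 0.96), ([0.622, 0.255, 0.003], 0.63)]
top card_box [([0.653, 0.124, 0.001], 0.74)]
top large_rose [([0.607, -0.107, -0.003], 0.95), ([0.624, 0.255, 0.002], 0.43)]
top small_rose [([0.653, -0.244, -0.003], 0.55)]
top stamp [([0.501, 0.001, -0.004], 0.47)]
{'fx': 415.84892347423715, 'fy': 415.84892347423715, 'cx': 283.51737974958746, 'cy': 216.78187197020387, 'D': array([-0.07503253,  0.        ,  0.        ,  0.        ,  0.        ]), 'position': array([0.41956103, 0.02133448, 1.08857706]), 'orientation': array([ 0.03430826, -0.69953762,  0.71276424, -0.03791038])}
0.9 [ 3.69164864e-05  8.47262616e-01 -5.31174224e-01  4.68745380e-05]
```

View pics/scene0.png

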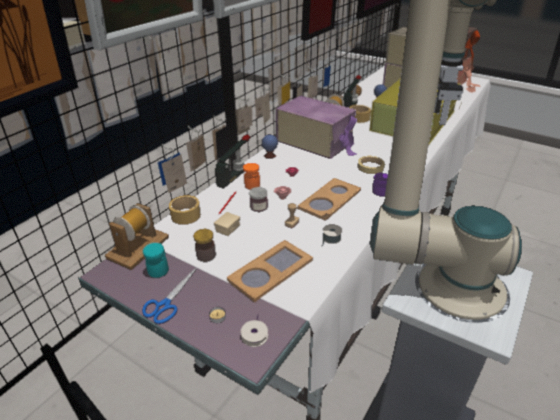

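View pics/top0.png

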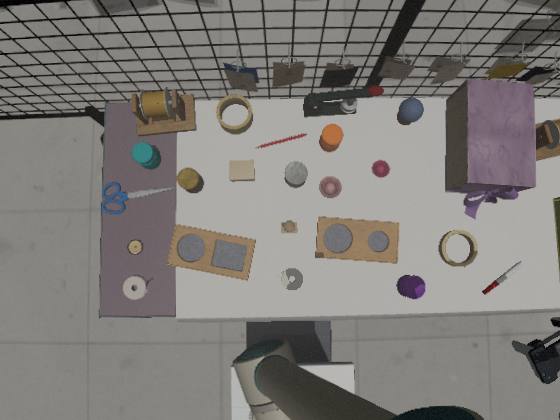

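The top view has +x up and −y to the right. The low jar is at px (296,173), tall jar (190,180), box (241,170), large rose (330,187) and small rose (381,169). The round tray is at (357,240), the oblong tray at (211,252) and the stamp at (289,227). Look-alikes are orange at (332,137), turquoise at (145,155) and purple at (411,287). Next I'll measure the poses from the masks.

```bash
cat > h.py <<'E'
import numpy as np, cv2
from scipy.spatial.transform import Rotation as R
from scipy.optimize import least_squares
def Rq(q): return R.from_quat([q[1],q[2],q[3],q[0]]).as_matrix()
def cam(c):
    K=np.array([[c['fx'],0,c['cx']],[0,c['fy'],c['cy']],[0,0,1.]]); return K,np.array(c['D'],float),Rq(c['orientation']),np.array(c['position'])
def proj(c,P):
    K,D,M,p=cam(c); rv=cv2.Rodrigues(M.T)[0]
    return cv2.projectPoints(np.asarray(P,float).reshape(-1,1,3),rv,-M.T@p,K,D)[0].reshape(-1,2)
def unproj(c,uv,z):
    K,D,M,p=cam(c); n=cv2.undistortPoints(np.asarray(uv,float).reshape(-1,1,2),K,D).reshape(-1,2)
    d=np.c_[n,np.ones(len(n))]@M.T; s=(z-p[2])/d[:,2]; return p+d*s[:,None]
def box3(a,b,z0,z1): return np.array([[x,y,z] for x in(-a/2,a/2) for y in(-b/2,b/2) for z in(z0,z1)])
def rings(prof):
    t=np.linspace(0,2*np.pi,40,endpoint=False); return np.vstack([np.c_[rr*np.cos(t),rr*np.sin(t),0*t+z] for rr,z in prof])
MOD={'low_jar':rings([(.03,0),(.03,.06)]),'tall_jar':rings([(.028,0),(.028,.078)]),'card_box':box3(.051,.065,0,.036),
'large_rose':rings([(.0135,0),(.0295,.022),(.0295,.027),(.015,.037)]),'small_rose':rings([(.011,0),(.024,.018),(.024,.022),(.012,.030)]),
'round_tray':box3(.108,.214,0,.015),'oblong_tray':box3(.108,.214,0,.015),'stamp':box3(.029,.043,0,.02)}
def rz(a): return np.array([[np.cos(a),-np.sin(a),0],[np.sin(a),np.cos(a),0],[0,0,1]])
def mom(m):
    M=cv2.moments(m) ; a=M['m00']; return np.array([M['m10']/a,M['m01']/a]),np.array([M['mu20'],M['mu11'],M['mu02']])/a
def fit(thing,obs,p0,yaw=False,z=0.0):
    """obs: list of (calib, mask)"""
    def res(v):
        P=MOD[thing]@rz(v[2] if yaw else 0).T+[v[0],v[1],z]; o=[]
        for c,m in obs:
            h=cv2.convexHull(proj(c,P).astype(np.float32)); cm,s=mom(h)
            mm=mask_mom[id(m)]; o+=list(cm-mm[0])
            if yaw: o+=list((s-mm[1])/np.sqrt(np.trace(mm[1]))/2)
        return np.array(o)
    mask_mom={}
    for c,m in obs:
        pts=cv2.convexHull(cv2.findNonZero(m.astype(np.uint8))) if yaw and 'tray' in thing else None
        if pts is not None:
            mk=np.zeros(m.shape,np.uint8); cv2.fillConvexPoly(mk,pts,1)
        else: mk=m.astype(np.uint8)
        mask_mom[id(m)]=mom(cv2.moments and mk) if False else momimg(mk)
    f=least_squares(res,list(p0[:2])+([p0[2]] if yaw else []),diff_step=1e-4,x_scale=[.1,.1]+([.3] if yaw else []))
    return f.x,res(f.x)
def momimg(mk):
    M=cv2.moments(mk,True);a=M['m00'];return np.array([M['m10']/a,M['m01']/a]),np.array([M['mu20'],M['mu11'],M['mu02']])/a
E
cat > m.py <<'E'
from plant import vision, models
from h import *
np.set_printoptions(precision=4,suppress=True)
G={'low_jar':(.638,-.017),'tall_jar':(.625,.254),'card_box':(.652,.121,0),'large_rose':(.607,-.107),'small_rose':(.653,-.244),'round_tray':(.47,-.175,0),'oblong_tray':(.446,.207,0),'stamp':(.504,0,0)}
cal={n:vision.get_calibration(n) for n in('top','scene')}
im={n:vision.snapshot(n) for n in cal}
mk={n:np.zeros((420,560),np.uint8) for n in cal}
for t,g in G.items():
    obs=[]
    for n in cal:
        g0=proj(cal[n],[[g[0],g[1],.02]])[0]; best=None
        for d in models.regions_of(t,n):
            m=d['pixels']; cm,_=momimg(m.astype(np.uint8))
            if np.linalg.norm(cm-g0)<15: best=m;break
        if best is None: print(t,n,'none');continue
        obs.append((cal[n],best)); im[n][cv2.morphologyEx(best.astype(np.uint8),cv2.MORPH_GRADIENT,np.ones((2,2)))>0]=[0,255,0]
        y=len(g)>2
        print(t,n,*fit(t,[(cal[n],best)],g,y))
    if len(obs)>1: print(t,'both',*fit(t,obs,g,len(g)>2))
o=cv2.resize(im['top'][80:320,90:450],(800,533),interpolation=cv2.INTER_CUBIC); cv2.imwrite('pics/mask0.png',o[:,:,::-1])
E
python3 m.py
```

```text
low_jar top [ 0.6384 -0.0176] [-0. -0.]
low_jar scene [ 0.6422 -0.0222] [-0. -0.]
low_jar both [ 0.6392 -0.0184] [ 0.2876 -0.2777  0.0821  0.8627]
tall_jar top [0.6254 0.2523] [-0. -0.]
tall_jar scene [0.6252 0.2508] [ 0. -0.]
tall_jar both [0.6251 0.2517] [ 0.2159  0.0785 -0.1893  0.1871]Traceback (most recent call last):
  File "m.py", line 18, in <module>
    print(t,n,*fit(t,[(cal[n],best)],g,y))
               ~~~^^^^^^^^^^^^^^^^^^^^^^^
  File "h.py", line 38, in fit
    f=least_squares(res,list(p0[:2])+([p0[2]] if yaw else []),diff_step=1e-4,x_scale=[.1,.1]+([.3] if yaw else []))
    return func(*args, **kwargs)
    vector_fun = VectorFunction(
        fun_wrapped,
    ...<6 lines>...
        workers=workers
    )
    self._update_fun()
    ~~~~~~~~~~~~~~~~^^
    self.f = self.fun_wrapped(xp_copy(self.x))
             ~~~~~~~~~~~~~~~~^^^^^^^^^^^^^^^^^
    return np.atleast_1d(self.fun(x))
                         ~~~~~~~~^^^
    return self.f(x, *self.args, **self.kwargs)
           ~~~~~~^^^^^^^^^^^^^^^^^^^^^^^^^^^^^^
  File "h.py", line 29, in res
    if yaw: o+=list((s-mm[1])/np.sqrt(np.trace(mm[1]))/2)
                                      ~~~~~~~~^^^^^^^
    return asanyarray(a).trace(
           ~~~~~~~~~~~~~~~~~~~^
        offset=offset, axis1=axis1, axis2=axis2, dtype=dtype, out=out
        ^^^^^^^^^^^^^^^^^^^^^^^^^^^^^^^^^^^^^^^^^^^^^^^^^^^^^^^^^^^^^
    )
    ^
ValueError: diag requires an array of at least two dimensions
```

```bash
python3 - <<'E'
from plant import *
from plant import r, vision
import cv2
print(vision.get_calibration("wrist"), r.nose_length)
cv2.imwrite("pics/w0.png",vision.snapshot("wrist")[:,:,::-1])
E
```

```text
{'fx': 290.2765408057305, 'fy': 290.2765408057305, 'cx': 282.35474734513775, 'cy': 206.48234689345182, 'D': array([0.01902539, 0.        , 0.        , 0.        , 0.        ]), 'position': array([ 0.31112326, -0.48694892,  0.38441193]), 'orientation': array([ 0.09992439,  0.84120719, -0.52772921, -0.06234949])} 0.025
```

```bash
sed -i 's/np.sqrt(np.trace(mm\[1\]))/np.sqrt(mm[1][0]+mm[1][2])/' h.py; python3 m.py
```

```text
low_jar top [ 0.637  -0.0179] [-0. -0.]
low_jar scene [ 0.6426 -0.0228] [0. 0.]
low_jar both [ 0.6383 -0.0186] [ 0.2307 -0.4985  0.3455  1.0419]
tall_jar top [0.6256 0.2516] [-0. -0.]
tall_jar scene [0.6263 0.2484] [0. 0.]
tall_jar both [0.6255 0.2505] [ 0.4347  0.0293 -0.2685  0.52  ]
card_box top [ 0.6533  0.1215 -0.0018] [-0.0041 -0.001  -0.1237 -0.1083  0.0325]
card_box scene [0.6523 0.1187 0.    ] [ 0.0006 -0.008   0.3188 -0.0865  0.1571]
card_box both [0.6527 0.1205 0.    ] [ 0.3787  0.2486 -0.1264 -0.1099  0.0322 -0.4621  0.2563  0.324  -0.0876
  0.1609]
large_rose top [ 0.6052 -0.1061] [-0. -0.]
large_rose scene [ 0.609  -0.1106] [-0.  0.]
large_rose both [ 0.606  -0.1067] [ 0.2314 -0.2891  0.14    0.8079]
small_rose top [ 0.6517 -0.2421] [0. 0.]
small_rose scene none
round_tray top [ 0.4672 -0.1756 -0.    ] [ 0.0004 -0.0009  0.1324 -0.7744 -0.148 ]
round_tray scene [ 0.4693 -0.1789  0.    ] [-0.0137  0.027  -0.9853  0.1613  0.0765]
round_tray both [ 0.4676 -0.1761 -0.0023] [ 0.2021 -0.1718  0.1325 -0.7564 -0.1492  0.033   0.583  -0.9513  0.1474
  0.0914]
oblong_tray top [0.4426 0.2035 0.    ] [-0.0063 -0.0042  0.1239 -1.6072 -0.5317]
oblong_tray scene [ 0.4431  0.2023 -0.    ] [-0.027   0.0187 -1.7605  0.0505  0.7359]
oblong_tray both [ 0.4425  0.2036 -0.2004] [ 0.0375  0.0987 -0.1762 -0.0557 -0.2674 -0.1015 -0.0375  0.0156 -0.1291
 -0.114 ]
stamp top [0.5031 0.0025 0.    ] [ 0.     -0.0004  0.1279 -0.0536 -0.1589]
stamp scene [ 0.5173 -0.0222  0.    ] [ 0.0011  0.0158  0.1619 -0.19   -2.5623]
stamp both [ 0.5059 -0.0027 -0.001 ] [ 1.9829 -1.1062  0.1305 -0.0526 -0.1568 -0.179   4.4239  0.1859 -0.1985
 -2.5336]
```

View pics/w0.png

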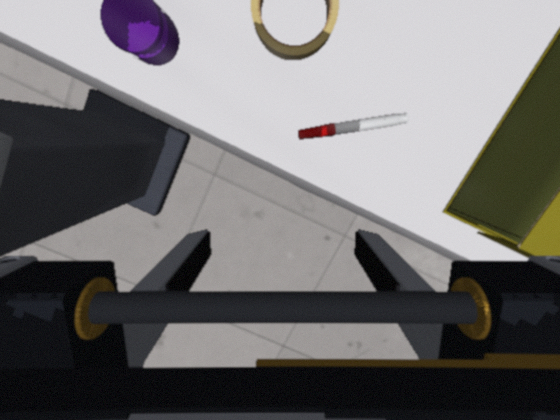

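View pics/mask0.png

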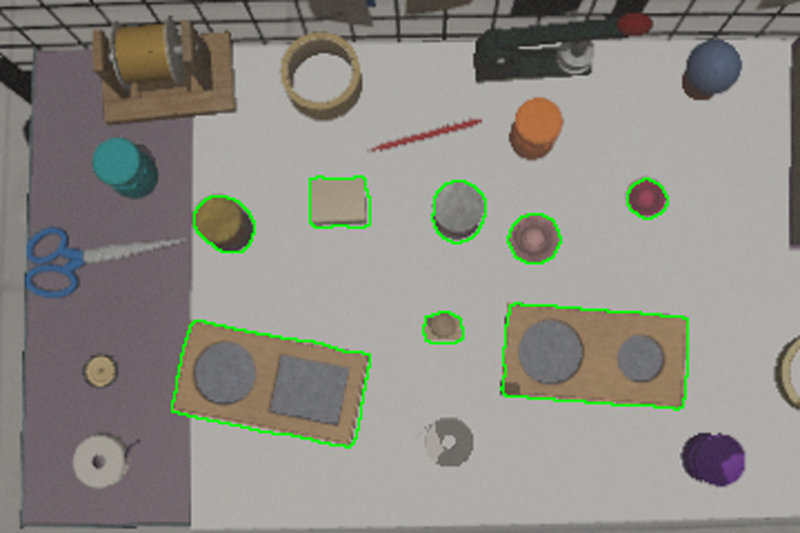

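```bash
sed -i 's/diff_step=1e-4/diff_step=1e-2/' h.py; sed -i "s/(.652,.121,0)/(.652,.121,-.02)/;s/'round_tray':(.47,-.175,0)/'round_tray':(.47,-.175,-.08)/;s/(.446,.207,0)/(.443,.205,-.2)/;s/(.504,0,0)/(.504,0,.05)/" m.py
sed -i "s/for n in('top','scene')}/for n in CAMS}/; s/^import.*//; s/^from h import \*/from h import *\nimport sys\nCAMS=sys.argv[1].split(',')/; s/^o=.*/cv2.imwrite('pics\/'+sys.argv[2],im[CAMS[0]][:,:,::-1])/" m.py
cat > c.py <<'E'
from plant import r, gripper_to, inverse_kinematics, vision, models, telemetry
from h import *
import time
def dq(th): return [0,float(np.cos(th/2)),float(np.sin(th/2)),0]
def st(s=''): print(s,'t',round(telemetry.current_t(),2),'p',np.round(telemetry.current_ee_pos(),4),'open',round(telemetry.current_opening(),4),'F',np.round(telemetry.current_wrist_force(),2))
E
python3 - <<'E'
from c import *
r.move_to([.28,0.0,.36],dq(-np.pi/2)); st()
E
python3 m.py wrist,top,scene w1.png
```

```text
t 4.16 p [ 0.2803 -0.0004  0.3598] open 0.0943 F [ 0.68 -0.74 -0.06]
low_jar wrist none
low_jar top [ 0.6383 -0.0179] [-0. -0.]
low_jar scene [ 0.6404 -0.0197] [-0.  0.]
low_jar both [ 0.6388 -0.0181] [ 0.0809 -0.1925  0.1394  0.3879]
tall_jar wrist none
tall_jar top [0.6245 0.2513] [ 0. -0.]
tall_jar scene [0.6251 0.2517] [-0.  0.]
tall_jar both [0.6248 0.2515] [-0.0867 -0.0939  0.1305 -0.0057]
card_box wrist none
card_box top [ 0.6539  0.124  -0.0347] [-0.0003  0.0001 -0.0547  0.0269 -0.0144]
card_box scene [0.6532 0.1189 0.1049] [ 0.0002 -0.0086  0.1565 -0.1572  0.3321]
card_box both [ 0.653   0.1223 -0.0091] [ 0.6447  0.2984 -0.0703  0.0056 -0.01   -0.6699  0.5836  0.3351 -0.1351
  0.2605]
large_rose wrist none
large_rose top [ 0.6059 -0.1079] [-0. -0.]
large_rose scene [ 0.6077 -0.108 ] [-0.  0.]
large_rose both [ 0.6064 -0.1077] [-0.0668 -0.2147  0.2698  0.1455]
small_rose wrist none
small_rose top [ 0.6536 -0.2428] [ 0. -0.]
small_rose scene none
round_tray wrist [ 0.4677 -0.1739 -0.0967] [ 0.0004 -0.0026 -0.0384  0.0041 -0.0817]
round_tray top [ 0.4678 -0.1752 -0.1079] [ 0.  
[... 401 characters left out ...]
038 -0.222 ] [-0.0002 -0.0009  0.1988  0.0893  0.0076]
oblong_tray scene [ 0.4435  0.2028 -0.2056] [ 0.0014 -0.0071  0.0392 -0.1188  0.0677]
oblong_tray both [ 0.4432  0.2042 -0.217 ] [ 0.3024  0.1232 -0.1411  0.0884 -0.0401 -0.1728 -0.2079  0.2146  0.0525
 -0.0089 -0.2038  0.3089  0.1556 -0.1222  0.03  ]
stamp wrist [0.5088 0.0026 1.0833] [-0.0055 -0.0024 -0.5387 -0.7715 -0.1257]
stamp top [ 0.504   0.0019 -0.1399] [-0.     -0.0002  0.1985  0.0515 -0.0112]
stamp scene [ 0.5188 -0.0212  0.5387] [ 0.001   0.0209 -0.1465  0.1777 -2.2202]
stamp both [ 0.5083  0.0004 -0.1371] [ 1.1406  0.5248  0.3123  0.1422 -1.486   0.5544 -1.6437  0.1975  0.048
 -0.0083 -0.815   4.6458  0.489  -0.0516 -2.4568]
```

View pics/w1.png

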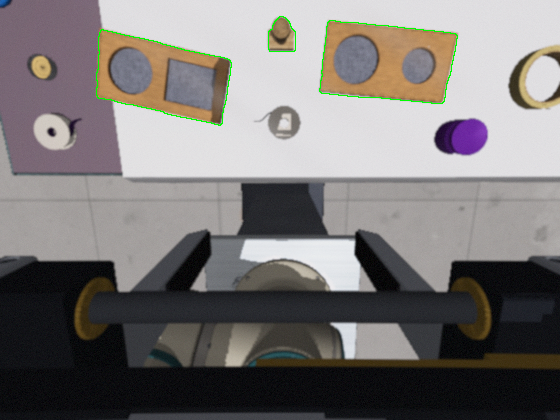

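The wrist picture shows both trays, the oblong at px (163,77) and the round at (388,62). The fits agree with the other cameras to about 1–2 mm. Next I'll look further ahead at the stock.

```bash
python3 - <<'E'
from c import *
r.move_to([.50,0.0,.30],dq(-np.pi/2)); st()
E
python3 m.py wrist w2.png | grep wrist
```

```text
t 6.42 p [ 0.4991 -0.      0.3004] open 0.094 F [-0.08  0.8  -0.01]
low_jar wrist [ 0.6378 -0.0168] [-0. -0.]
tall_jar wrist [0.6258 0.2536] [-0.  0.]
card_box wrist [0.654  0.1228 0.0397] [0.0038 0.0094 0.213  0.0175 0.2961]
large_rose wrist [ 0.6056 -0.1059] [-0. -0.]
small_rose wrist [ 0.6534 -0.2421] [-0.  0.]
round_tray wrist [ 0.4683 -0.1745 -0.1043] [ 0.0002 -0.0016 -0.0092  0.0206 -0.1375]
oblong_tray wrist [ 0.4443  0.2053 -0.2003] [-0.0027 -0.0043 -0.1404 -0.0485  0.0135]
stamp wrist [ 0.5006  0.0028 -0.1016] [-0.0001  0.0011  0.082   0.096  -0.4126]
```

View pics/w2.png

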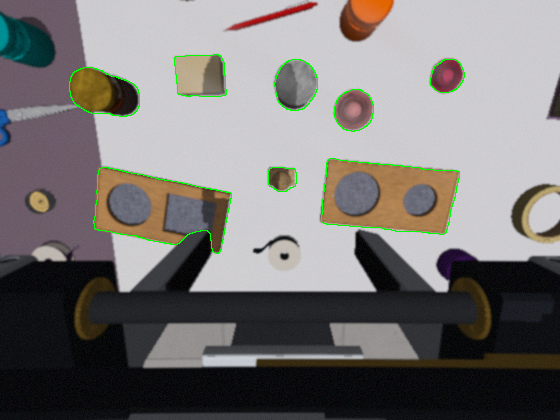

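Pose estimates from the wrist view agree with the other cameras. I'm starting with the low jar.

```bash
cat >> c.py <<'E'
def pick(x,y,h,th,op,f,up=.13,pre=.05):
    r.move_to([x,y,h+up],dq(th)); gripper_to(op) if abs(telemetry.current_opening()-op)>.004 else None
    r.move_l([x,y,h+.02],vel=.25); r.move_l([x,y,h],vel=.08)
    gripper_to(0.02,f); st('gripped'); r.move_l([x,y,h+up],vel=.25); st('lifted')
def place(x,y,h,th,op,up=.13,guard=4):
    r.move_to([x,y,h+up],dq(th)); st('over')
    r.move_l([x,y,h+.012],vel=.22); r.hold(.15)
    hit=r.move_l([x,y,h-.001],vel=.03,guard=guard); st(f'down hit={hit}')
    gripper_to(op); r.hold(.1); st('rel'); p=telemetry.current_ee_pos(); r.move_l([p[0],p[1],h+.05],vel=.12); r.move_l([p[0],p[1],h+up],vel=.3); st('up')
E
python3 - <<'E'
from c import *
pick(.638,-.017,.042,0,.094,20)
place(.4735,-.1228,.046,-.105,.085)
E
```

```text
gripped t 9.94 p [ 0.6382 -0.017   0.0421] open 0.0578 F [0.05 0.24 1.  ]
lifted t 10.61 p [ 0.6367 -0.0169  0.1705] open 0.0576 F [ 0.26 -0.76 -2.38]
over t 11.41 p [ 0.4746 -0.1226  0.1756] open 0.0577 F [-0.01  0.15 -2.04]
down hit=False t 12.82 p [ 0.4732 -0.1227  0.0448] open 0.0588 F [ 0.07  0.34 -2.18]
rel t 13.53 p [ 0.4735 -0.1228  0.045 ] open 0.0853 F [-0.05 -0.31 -0.53]
up t 14.53 p [ 0.4735 -0.1228  0.176 ] open 0.085 F [-0.75  0.26  0.84]
```

```bash
sed -i 's/h-.001\],vel=.03/h-.003],vel=.03/' c.py; python3 - <<'E'
from c import *
pick(.606,-.1065,.0385,0,.085,5)
cv2.imwrite('pics/t3.png',cv2.resize(vision.snapshot('top')[120:320,200:440],(720,600),interpolation=cv2.INTER_CUBIC)[:,:,::-1])
E
```

```text
gripped t 17.2 p [ 0.606  -0.1065  0.0385] open 0.0198 F [-0.1  -0.78 -0.57]
lifted t 17.87 p [ 0.6052 -0.1063  0.1675] open 0.02 F [0.03 0.4  0.21]
```

View pics/t3.png

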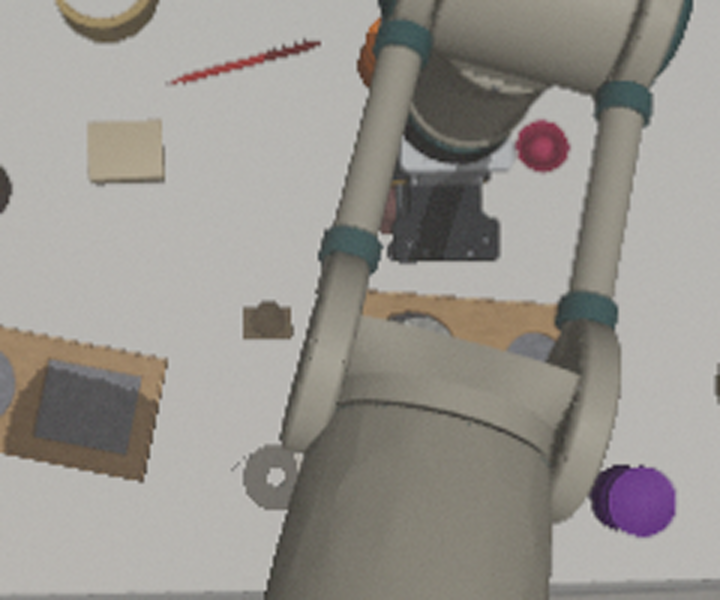

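The rose slipped out: the fingers closed to the commanded 20 mm, and a pink bit shows at px (388,208) under the gripper. I'll back off and look.

```bash
python3 - <<'E'
from c import *
gripper_to(.09)
r.move_to([.48,-.06,.30],dq(-np.pi/2)); st()
for n in('wrist','top'):
    cv2.imwrite(f'pics/{n}4.png',vision.snapshot(n)[:,:,::-1])
    print([(d['at'],d['score']) for d in models.mark_of('large_rose',n)])
E
```

```text
t 20.48 p [ 0.4801 -0.06    0.2997] open 0.09 F [ 0.22 -0.65 -0.43]
[([0.6044, -0.1092, -0.0003], 0.66)]
[]
```

View pics/wrist4.png

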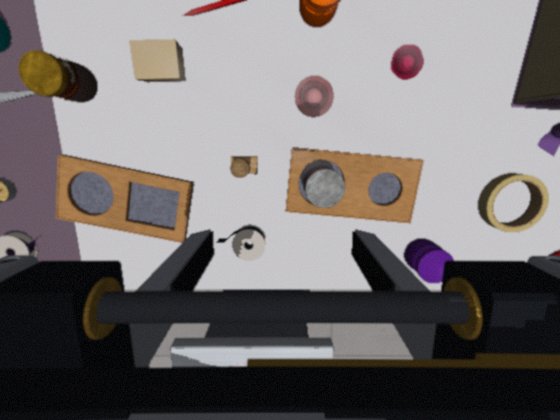

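```bash
cat > f.py <<'E'
import sys
from c import *
# usage f.py thing x y z cams
t=sys.argv[1]; g=list(map(float,sys.argv[2:5])); z=g[2]
for n in sys.argv[5].split(','):
    c=vision.get_calibration(n); im=vision.snapshot(n)
    for d in models.regions_of(t,n):
        m=d['pixels'].astype(np.uint8)
        cm,_=momimg(m)
        if np.linalg.norm(cm-proj(c,[[g[0],g[1],z+.02]])[0])<30: print(n,np.round(fit(t,[(c,m)],g[:2],False,z)[0],4),m.sum(),round(d['score'],2))
    P=MOD[t]+[g[0],g[1],z]; u=proj(c,P); h=cv2.convexHull(u.astype(np.float32)); print('model area',cv2.contourArea(h))
    a=np.int32(np.clip(u.mean(0)-[50,40],0,[460,340])); s=im[a[1]:a[1]+80,a[0]:a[0]+100]
    s=cv2.resize(s,(700,560),interpolation=cv2.INTER_CUBIC)
    cv2.polylines(s,[np.int32(((h.reshape(-1,2)-a)+.5)*7)],True,(0,255,0),1)
    cv2.imwrite(f'pics/{sys.argv[6]}_{n}.png',s[:,:,::-1])
E
python3 f.py large_rose .6055 -.107 0 wrist,top f1
```

```text
wrist [ 0.6055 -0.1058] 1319 0.81
model area 1320.9641746901907
model area 406.7067260723561
```

View pics/f1_wrist.png

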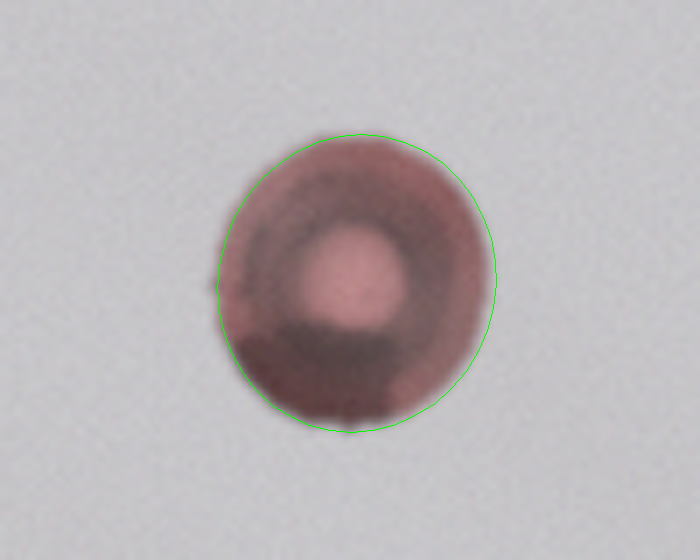

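```bash
python3 - <<'E'
from c import *
x,y,h=.6056,-.106,.0385
r.move_to([x,y,h+.06],dq(0)); r.move_l([x,y,h],vel=.15); st('down')
a=vision.snapshot('wrist')
gripper_to(.056,5); st('c56')
b=vision.snapshot('wrist')
s=vision.snapshot('scene')
u=proj(vision.get_calibration('scene'),[[x,y,.03]])[0].astype(int); print(u)
s=cv2.resize(s[u[1]-35:u[1]+35,u[0]-46:u[0]+47],(560,420),interpolation=cv2.INTER_CUBIC)
cv2.imwrite('pics/g5.png',cv2.resize(np.hstack([a,b]),(800,300))[:,:,::-1]); cv2.imwrite('pics/g5s.png',s[:,:,::-1])
E
```

```text
down t 22.85 p [ 0.6061 -0.1061  0.0391] open 0.09 F [-0.12 -0.74 -0.2 ]
c56 t 23.6 p [ 0.6056 -0.106   0.0384] open 0.056 F [0.43 0.62 0.3 ]
[281 189]
```

View pics/g5.png

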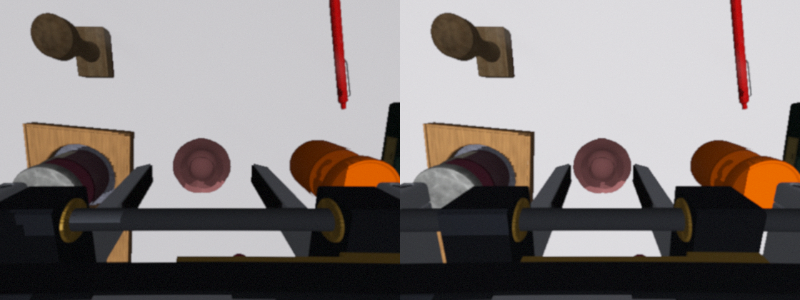

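View pics/g5s.png

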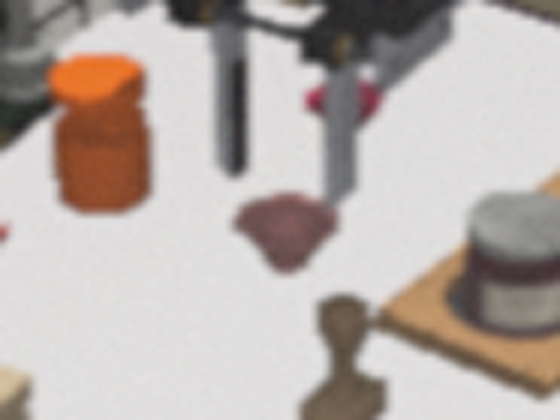

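```bash
python3 - <<'E'
from c import *
p=np.array(telemetry.current_ee_pos());q=telemetry.current_tool_rot();M=Rq(q);print(p,q,telemetry.current_joints())
print(M)
tips=[p+M@[s*.028,0,.025] for s in(-1,1)]; grasp=[p+M@[s*.028,0,.006] for s in(-1,1)]
rose=rings([(.0295,.022),(.0295,.027),(.0135,0)])+[.6056,-.106,0]
for n in('wrist','scene','top'):
    c=vision.get_calibration(n); im=vision.snapshot(n)
    for u in proj(c,tips): cv2.circle(im,tuple(np.int32(u)),2,(0,255,0),-1)
    for u in proj(c,grasp): cv2.circle(im,tuple(np.int32(u)),2,(0,0,255),-1)
    for u in proj(c,rose): cv2.circle(im,tuple(np.int32(u)),0,(255,255,0),-1)
    if n!='wrist':
        u=proj(c,[p])[0].astype(int); im=im[u[1]-50:u[1]+50,u[0]-70:u[0]+70]; im=cv2.resize(im,(700,500),interpolation=cv2.INTER_NEAREST)
    cv2.imwrite(f'pics/g6{n}.png',im[:,:,::-1])
E
```

```text
[ 0.60557862 -0.10600662  0.03842921] [-1.06049136e-05  9.99999998e-01 -8.91581096e-06 -5.54840370e-05] [-2.86412915e-01  4.56833191e-01  1.64266834e+00 -1.27422057e-05
  1.04220356e+00 -2.86388657e-01]
[[ 9.99999994e-01 -1.78327987e-05 -1.10967885e-04]
 [-1.78304451e-05 -1.00000000e+00  2.12108166e-05]
 [-1.10968263e-04 -2.12088378e-05 -9.99999994e-01]]
```

View pics/g6wrist.png

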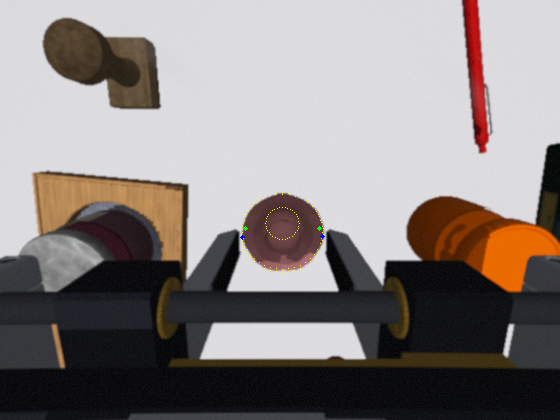

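View pics/g6scene.png

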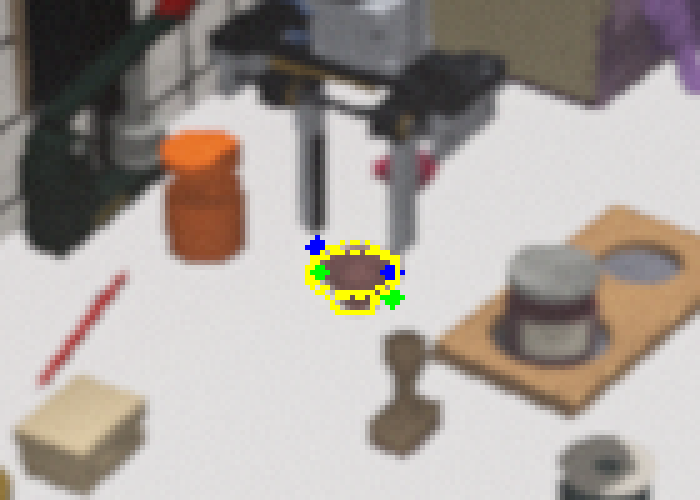

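The overlay shows the real fingertips about 20–25 mm above where the tool frame says, so the jaws closed over the top of the rose without touching it. I'll check with a guarded touch on a clear patch of table.

```bash
python3 - <<'E'
from c import *
p=telemetry.current_ee_pos()
r.move_l([p[0],p[1],.13],vel=.3)
r.move_to([.57,.07,.06],dq(0)); st()
hit=r.move_l([.57,.07,.0265],vel=.08,guard=4); st(hit)
if not hit:
    hit=r.move_l([.57,.07,-.004],vel=.02,guard=4); st(hit)
p=telemetry.current_ee_pos()
cv2.imwrite('pics/w7.png',vision.snapshot('wrist')[:,:,::-1])
r.move_l([.57,.07,.06],vel=.2)
E
```

```text
t 25.1 p [0.5705 0.0693 0.0597] open 0.0561 F [-0.49 -0.07  0.77]
False t 25.67 p [0.5703 0.0695 0.0265] open 0.0562 F [-0.02  0.15  0.53]
False t 27.34 p [ 0.5701  0.07   -0.0039] open 0.056 F [-0.92  0.16  0.44]
```

View pics/w7.png

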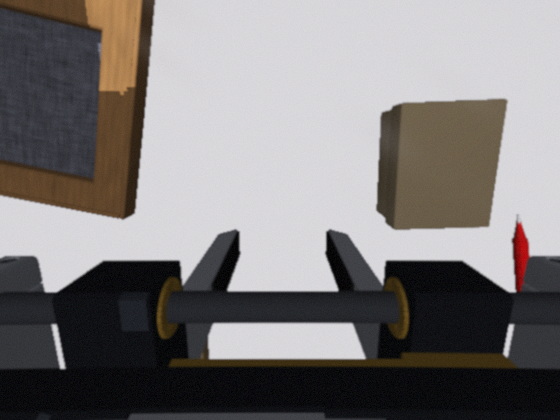

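```bash
python3 - <<'E'
from c import *
r.move_l([.57,.07,.0],vel=.1); r.hold(.2); st()
hit=r.move_l([.57,.07,-.04],vel=.015,guard=4); st(hit); print(telemetry.current_joints(),telemetry.current_tool_rot())
r.move_l([.57,.07,.06],vel=.25); st()
E
```

```text
t 28.81 p [0.5706 0.07   0.0007] open 0.0557 F [0.48 0.29 0.33]
True t 29.79 p [ 0.57    0.07   -0.0083] open 0.056 F [-1.09 -0.26  4.85]
[ 1.02583385e-03  4.59669395e-01  1.78689171e+00 -9.33874480e-06
  8.95122176e-01  1.02797118e-03] [ 3.68984007e-06  9.99999999e-01  1.85183673e-06 -4.53079916e-05]
 t 30.22 p [0.5703 0.07   0.0606] open 0.0555 F [-0.85 -0.25 -0.7 ]
```

The tips touch the table at reported TCP z = −8 mm, so they really stand about 33 mm short of the documented 25 mm reach. I'll put that offset into all heights and redo the rose.

```bash
python3 - <<'E'
from c import *
TO=-.008
pick(.6056,-.106,.0135+TO,0,.085,5,up=.10)
st()
E
```

```text
gripped t 33.03 p [ 0.6058 -0.106   0.0058] open 0.0579 F [0.49 0.13 0.95]
lifted t 33.58 p [ 0.6049 -0.1058  0.1048] open 0.0581 F [-0.2   0.51  0.17]
 t 33.58 p [ 0.6049 -0.1058  0.1048] open 0.0581 F [-0.2   0.51  0.17]
```

```bash
python3 - <<'E'
from c import *
TO=-.008
place(.4623,-.2282,.0135+.004+TO,-.105,.082,up=.13,guard=2.5)
r.move_to([.30,-.12,.25],dq(-np.pi/2)); st()
E
python3 f.py low_jar .4735 -.1228 .004 wrist,top f2; python3 f.py large_rose .4623 -.2282 .004 wrist,top f3;
```

```text
over t 34.38 p [ 0.4626 -0.2277  0.1385] open 0.0583 F [ 0.68 -0.46 -0.14]
down hit=True t 35.66 p [ 0.4622 -0.2282  0.0084] open 0.0581 F [ 0.25  0.55 -0.01]
rel t 36.33 p [ 0.4622 -0.228   0.0088] open 0.0821 F [-0.55  0.63 -0.04]
up t 37.33 p [ 0.4621 -0.228   0.1395] open 0.082 F [-0.4  -0.05 -0.92]
 t 38.64 p [ 0.2999 -0.12    0.2491] open 0.0822 F [ 0.4  -0.9   0.48]
wrist [ 0.4722 -0.122 ] 2633 0.92
model area 2748.4161284915317
top [ 0.4725 -0.1229] 490 0.63
model area 517.645783177577
wrist [ 0.462 -0.228] 1853 0.77
model area 1898.7949608953204
top [ 0.4617 -0.2288] 414 0.75
model area 422.209041694412
```

View pics/f2_wrist.png

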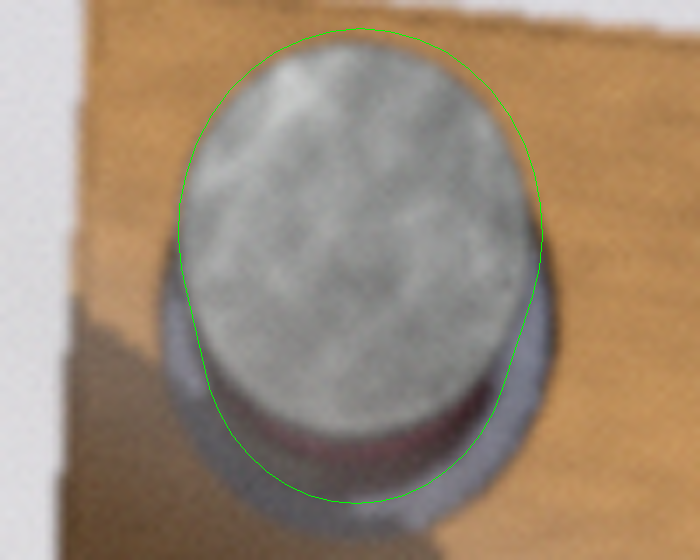

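View pics/f3_wrist.png

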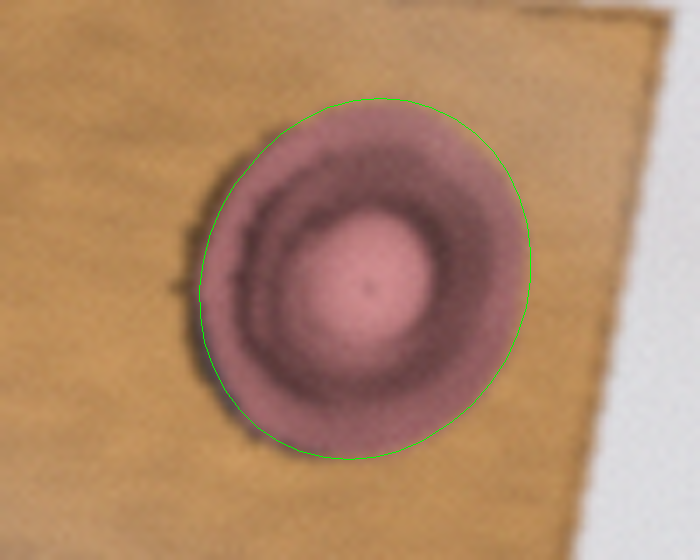

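Both pieces stand in their cut-outs: the model outlines fit, with the jar within 1.5 mm and the rose within 1 mm of the cut-out centres. Tall jar next.

```bash
python3 - <<'E'
from c import *
TO=-.008
pick(.6256,.2528,.023+TO,0,.09,20,up=.12)
place(.455,.2576,.023+.004+TO,-.21,.085,up=.13,guard=3)
pick(.6537,.1225,.014+TO,0,.085,10,up=.10)
E
```

```text
gripped t 42.83 p [0.6257 0.2529 0.0151] open 0.0561 F [1.21 0.28 0.98]
lifted t 43.47 p [0.6245 0.2525 0.1337] open 0.0556 F [ 0.12  0.   -2.9 ]
over t 44.18 p [0.4563 0.2578 0.1485] open 0.0555 F [-0.02 -0.32 -2.07]
down hit=True t 45.46 p [0.4552 0.2577 0.0186] open 0.0556 F [0.72 0.32 1.68]
rel t 46.2 p [0.4544 0.2573 0.0183] open 0.0849 F [-1.34 -0.01  0.08]
up t 47.19 p [0.4544 0.2573 0.149 ] open 0.0853 F [-0.15  0.01 -0.6 ]
gripped t 49.64 p [0.6538 0.1225 0.0061] open 0.0514 F [-0.93  1.15  1.09]
lifted t 50.19 p [0.653  0.1224 0.1053] open 0.0514 F [-0.05 -0.36 -0.86]
```

```bash
python3 - <<'E'
from c import *
TO=-.008
place(.4339,.1588,.014+.004+TO,-.21,.075,up=.12,guard=2.5)
r.move_to([.30,.12,.25],dq(-np.pi/2)); st()
c=vision.get_calibration('wrist'); im=vision.snapshot('wrist')
for d in models.regions_of('card_box','wrist')[:1]:
    print(d['score'],fit('card_box',[(c,d['pixels'].astype(np.uint8))],[.434,.159,-.2],True,.004))
for d in models.regions_of('tall_jar','wrist')[:3]:
    print(d['score'],fit('tall_jar',[(c,d['pixels'].astype(np.uint8))],[.455,.2576],False,.004))
for n,P,v in(('b',MOD['card_box'],(.4339,.1588,-.21)),('j',MOD['tall_jar'],(.455,.2576,0))):
    h=cv2.convexHull(proj(c,P@rz(v[2]).T+[v[0],v[1],.004]).astype(np.float32)); cv2.polylines(im,[np.int32(h)],True,(0,255,0),1)
cv2.imwrite('pics/w8.png',im[:,:,::-1])
n='top';c=vision.get_calibration(n); im=vision.snapshot(n)
for d in models.regions_of('card_box',n)[:1]:
    print(d['score'],fit('card_box',[(c,d['pixels'].astype(np.uint8))],[.434,.159,-.2],True,.004))
cv2.imwrite('pics/t8.png',im[:,:,::-1])
E
```

```text
over t 51.09 p [0.4354 0.1588 0.1297] open 0.0512 F [ 0.94  0.22 -0.53]
down hit=True t 52.33 p [0.4339 0.1588 0.0094] open 0.0511 F [ 0.33 -0.38  0.04]
rel t 53.0 p [0.4336 0.1587 0.0096] open 0.0754 F [-0.1  -0.06 -0.03]
up t 53.95 p [0.4338 0.1587 0.1302] open 0.0745 F [-0.83  0.47 -0.22]
 t 55.16 p [0.2997 0.12   0.2489] open 0.0753 F [-0.17  1.2   0.03]
0.57 (array([ 0.43403605,  0.15894196, -0.12287294]), array([ 0.00426656,  0.01165491,  0.28996988, -0.05252227,  0.28115469]))
0.96 (array([0.45530878, 0.25837014]), array([-6.06244896e-07,  7.79814194e-07]))
0.9 (array([ 0.43337068,  0.15940256, -0.28397608]), array([ 1.49747614e-03, -1.19941571e-04,  2.16083331e-01,  4.05363393e-02,
        1.74776767e-01]))
```

View pics/w8.png

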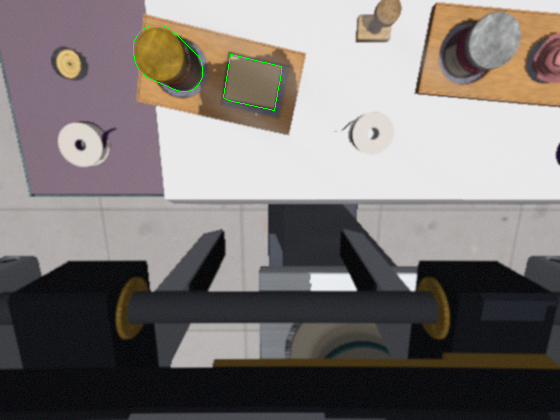

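View pics/t8.png

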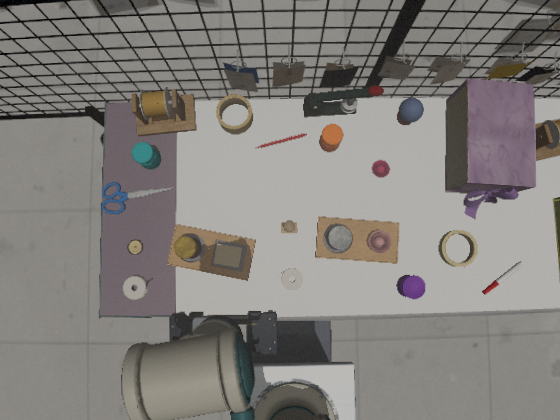

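The box and tall jar are seated at px (252,80) and (168,58), matching the model outlines, and the stamp at (374,25) is standing as before. Small rose last.

```bash
python3 - <<'E'
from c import *
TO=-.008
pick(.6534,-.2423,.0095+TO,0,.075,5,up=.14)
if telemetry.current_opening()>.04:
    r.move_to([.55,0.0,.17],dq(0))
    place(.4338,.1590,.0095+.040+TO,-.21,.07,up=.12,guard=2.5)
    r.move_to([.30,.12,.27],dq(-np.pi/2)); st()
E
python3 f.py small_rose .4338 .159 .04 wrist,top f4; python3 m.py wrist,top,scene w9.png | grep stamp
```

```text
gripped t 58.88 p [ 0.6535 -0.2424  0.0017] open 0.0475 F [ 0.94 -0.22  0.9 ]
lifted t 59.59 p [ 0.6525 -0.2419  0.1403] open 0.0472 F [-0.14  0.58 -0.66]
over t 61.43 p [0.4355 0.1582 0.1616] open 0.0474 F [-0.28 -0.67 -0.92]
down hit=True t 62.68 p [0.4336 0.159  0.04  ] open 0.0473 F [-0.11 -0.22  0.33]
rel t 63.34 p [0.4336 0.1589 0.0404] open 0.07 F [0.84 0.08 0.36]
up t 64.3 p [0.4337 0.1589 0.1617] open 0.07 F [ 0.07 -0.32 -0.37]
 t 65.5 p [0.2997 0.12   0.2689] open 0.07 F [-0.93 -0.34  0.49]
wrist [0.4336 0.1603] 1261 0.84
model area 1238.4924936910393
top [0.4324 0.1598] 314 0.54
model area 300.50373548152857
stamp wrist [ 0.5099 -0.0029  0.71  ] [ 0.0115 -0.0222 -1.1354  0.1753 -0.8584]
stamp top [ 0.5043  0.0031 -0.1839] [ 0.0001 -0.0002  0.2133  0.0677  0.0166]
stamp scene [ 0.5105 -0.      0.5694] [-1.6342  4.4596 -0.2403  0.0885 -2.2467]
stamp both [ 0.5092 -0.0029  0.6474] [-0.0748  0.5827 -1.0172  0.2513 -1.0216  2.2596 -1.9447 -0.1193 -0.6573
```

View pics/f4_wrist.png

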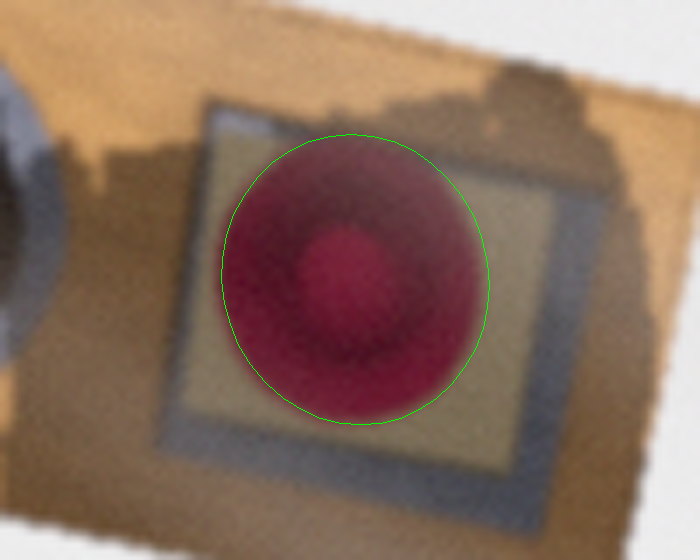

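```bash
python3 - <<'E'
from c import *
im=vision.snapshot('scene'); cv2.imwrite('pics/s9.png',cv2.resize(im[150:310,180:400],(800,582),interpolation=cv2.INTER_CUBIC)[:,:,::-1]); print(telemetry.current_t())
E
```

```text
67.1
```

View pics/s9.png

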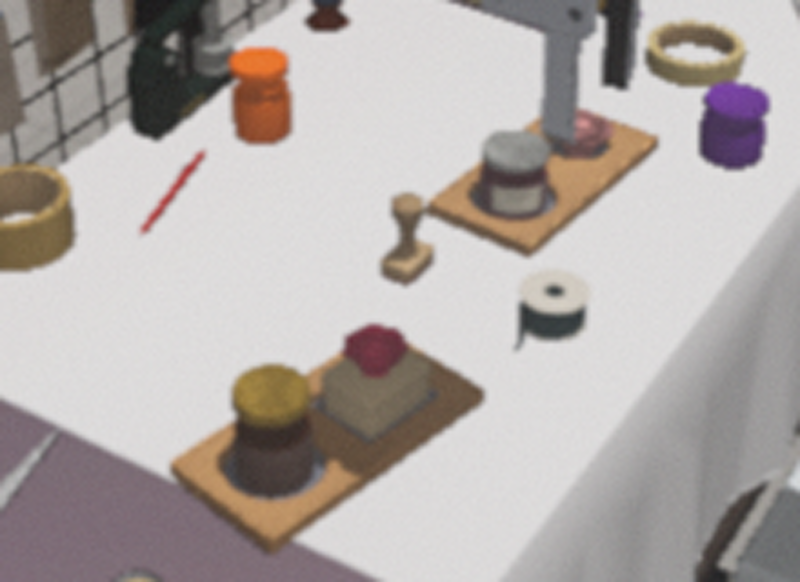

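```bash
python3 - <<'E'
from c import *
c=vision.get_calibration('wrist'); im=vision.snapshot('wrist')
u=proj(c,MOD['small_rose']+[.4338,.159,.04]); a=np.int32(np.clip(u.mean(0)-[50,40],0,[460,340]))
s=cv2.resize(im[a[1]:a[1]+80,a[0]:a[0]+100],(700,560),interpolation=cv2.INTER_CUBIC)
lid=np.array([[-.0255,-.0325,.04],[.0255,-.0325,.04],[.0255,.0325,.04],[-.0255,.0325,.04]])@rz(-.21).T+[.4338,.159,0]
cv2.polylines(s,[np.int32((proj(c,lid)-a+.5)*7)],True,(0,255,0),1)
cv2.imwrite('pics/lid.png',s[:,:,::-1])
E
```

```text
(no output)
```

View pics/lid.png

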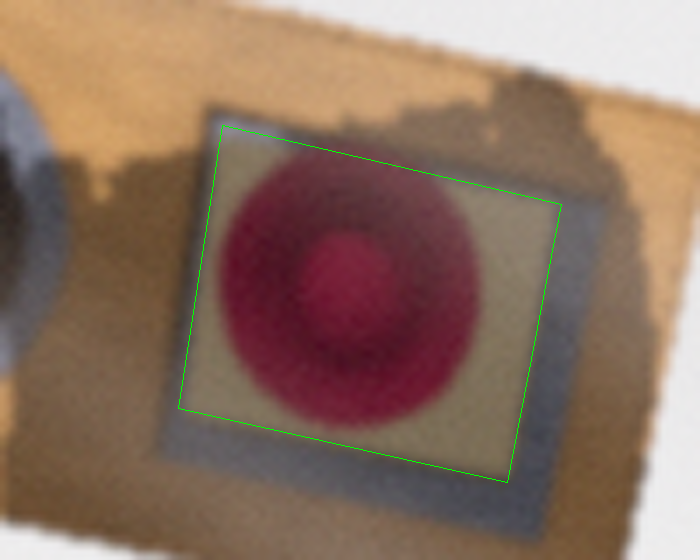

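The lid outline fits the box (corners at px (222,125) and (508,482)). The rose stands on the middle of the lid to within about 2 mm, so I'm handing in.

```bash
python3 - <<'E'
from c import *
r.hold(.3); r.sign_off(); print(telemetry.current_t())
E
```

```text
the job is handed in; nothing more can be done
the job is handed in; nothing more can be done
```

Both gift sets are made up and the job is handed in at about 68 s of the 112 s allowed. The order was low jar, large rose, tall jar, card box, then small rose on the box lid.

**Tool offset:** my first attempt at the large rose closed above it without touching it. A touch on the table showed the fingertips about 33 mm short of the stated 25 mm ahead of the TCP. I used the measured offset for everything after that. The low jar had already been placed with the stated value. It was probably gripped near its lid, not at the 36 mm asked for, but it went down cleanly.

**Last checks:**
- **Jars, large rose and box:** each was within about 2 mm of its cut-out centre when checked after placing, and all look upright in the final scene picture.
- **Small rose:** it is upright on the lid, within about 2 mm of the middle.
- **Stamp:** the top camera gives the same position as at the start, to about 1 mm, and it is upright. The wrist and scene fits of the stamp disagreed by up to a few centimetres in position and widely in angle. The scene fit did so from the start, because my model of the stamp covers only its foot. I relied on the top view and the pictures.
- **Look-alikes:** I left them alone.

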